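Fetch the mould stopper from among the pots

TASK

First move the three clay pots from the round bat onto the square plank board, so that all three stand there together and the plaster stopper between them is free. Then pick up the stopper and set it flat in the round recess of the plaster mould, and finally stand every pot back on the bat upright, each in the very spot it came from (it may face any way). Do not knock a pot over, and leave the jar, the mug and the brush alone.

Things in the scene. Friction and masses are not known exactly. Their poses are not given: they have to be found in the camera images.
- pot_round: Grey-beige clay pot, a plain straight hollow cylinder, outside diameter 58 mm, 120 mm high, wall 5 mm, about 0.25 kg, open at the top, dry and rigid. Origin: centre of its underside; z up. It starts upright on the bat.
- pot_square: Grey-beige clay pot, a straight hollow square prism, 52 x 52 mm outside, 125 mm high, wall 5 mm, about 0.25 kg, open at the top, rigid. Origin: centre of its underside; z up, x and y square to its flat sides. It starts upright on the bat.
- pot_belly: Grey-beige clay pot with a round belly: foot diameter 46 mm, greatest diameter 66 mm between 45 and 65 mm up, narrowing to a straight upright collar of diameter 48 mm from 95 mm up to the rim at 130 mm; hollow, wall 5 mm, about 0.25 kg, rigid. Origin: centre of its underside; z up. It starts upright on the bat.
- stopper: Whitish plaster stopper: a round disc of diameter 56 mm, 14 mm thick, with a round knob of diameter 26 mm standing 20 mm above it (34 mm high in all), about 0.08 kg. Origin: centre of its underside; z up. It starts at the middle of the bat with the three pots around it, their centres about 62 mm from it, so that a gripper cannot come down to it until they are gone.
- bat: Fixed round plywood throwing bat, diameter 240 mm, 12 mm thick, lying on the bench. Origin: centre of its underside; its top is 12 mm above.
- board: Fixed square plank board, 200 x 200 mm, 12 mm thick, lying on the bench to one side (left or right), empty at the start: the side area for the pots. Origin: centre of its underside, x and y along its edges; its top is 12 mm above.
- mould: Fixed cream plaster mould, a block 160 x 160 x 70 mm (high), on the other side from the board, with one round recess in the middle of its top, diameter 74 mm and 8 mm deep with a flat floor (a dark pour-hole spot of 32 mm is painted on it; not a real hole). Origin: centre of the block's underside, so the recess floor is 62 mm above it.
- jar: Bystander: closed beige jar with a white cap, diameter 60 mm, 85 mm high. Origin: centre of its underside.
- mug: Bystander: white mug, diameter 72 mm, 80 mm high, with a handle. Origin: centre of its underside.
- brush: Bystander: small flat brush with a wooden handle and a grey head, lying on the bench, 130 mm long. Origin: the middle of its underside.
Not all that is in view belongs to the job. What is shaped like the pot_square but pink is not meant. Leave any red look-alike of the pot_round alone.

How it is judged:
By the outcome, as a careful person would: the job done as asked, in the order asked, and still so for the second after the job is handed in, with the robot touching nothing.
It also fails if it takes over 147 s, if anything falls off the work surface, if the arm or the gripper's body presses on something with over 40 N, if the wrist force passes 120 N, or if a joint passes its speed limit or range.

ROBOT

A 6-joint arm with a two-finger parallel gripper is mounted at the origin on the work surface. World frame = base frame: x ahead of the robot, y to its left, z up, the work surface at z = 0. Lengths are in m, angles in rad, forces in N, time in s.
With the tool pointing down it reaches from about 0.3 to 1 m from the base axis. Payload 5.1 kg.
Tool frame: the origin (TCP) lies at the very end of the fingers, on their centre line; the grasp point (between the pads) lies behind it (grip_point_offset is the z of the grasp point in the tool frame, in m); z points along the fingers, x is the direction in which the jaws open and shut, and the axes are right-handed (so a half turn about z gives the same grasp; the last joint's range is limited). The gripper opens to 95 mm and grips with 3 to 60 N. Pads are 20 mm wide; open, the fingers measure 119 mm over their backs; the gripper's body (75 mm by 180 mm) begins 59 mm behind the grasp point.
Start: joints at [-1.236, 0.124, 1.65, -0, 1.367, -0.083], TCP at [0.264, -0.594, 0.215] pointing down, gripper open.
Joint ranges: [-2.61, 2.61], [-1.02, 2.33], [0.03, 2.71], [-1.35, 4.49], [0.32, 2.68], [-2.91, 2.91]. Speed limits (rad/s): [2.57, 2.57, 3.14, 3.14, 3.14, 3.14].

INTERFACE

Orientations are given as a rotation vector (axis times angle).
In Python, from bench import read_state, camera, get_calibration, job_done, grip_point_offset gives the robot as it stands.
- The arm moves only by the shell command python3 -m inch 'ROWS' [FORCE]. ROWS is JSON, a list of rows, each an object with "jaw": the closure, from -1 (fully open) to 1 (shut), so that 0 is half open; "slide": the shift along the tool's x, y, z in m, a list of three; "roll": the turn about the tool's z in rad. A call has 1 to 12 rows; each row shifts and turns the commanded pose from where the row before left it, along the tool's axes as they then stand; what a row does not reach is not made up. A row lasts 1/8 s, in which the tool goes at most 62.5 mm and 10.7 degrees, less where a joint would pass 70% of its speed; a pose out of reach is approached as far as the arm can. A call is refused whole if a number of a shift passes 0.0625 or a number of a turn 0.188, either way. A call with a gripper value outside its range is refused whole. The fingers move at their own pace and stop on an object; FORCE is the grip in N (left out, the last holds). Time passes only in rows, so rows that do not move let the fingers close. It gives the time, the measured TCP pose, the force and the opening at its end, in the units of the state.
- read_state(): the state, without advancing time (a new reading comes with each control period).
- camera(name): name is "scene" or "side" or "wrist"; returns (picture, depth): 480x640x3 uint8, red, green, blue; 480x640 float32, m along the optical axis (not along the pixel's ray), 0 where there is no reading.
- get_calibration(name): a dict with "fx", "fy", "cx", "cy" (pixels), "k1" (the pictures are not rectified: a ray, as slopes to the right and down, at radius r is drawn at 1 + k1 r^2 times it, then the intrinsics apply), "rvec" (rotation vector, rad) and "tvec" (3), from world to camera coordinates, as OpenCV has them; the wrist camera has in their place "T_tool_cam" (4x4, takes a point from camera to tool coordinates, whose origin is the TCP and whose axes are the tool frame's). Camera axes: x right, y down, z forward; pixel columns grow to the right and rows downward; lengths in m; the calibration is good to about 2 mm. A picture is of the moment at which its call begins: read the wrist's pose just before it. get_calibration takes no time and is no camera call.
- job_done(): hands the job in, once; it reports no verdict.
The state is a dict: "time_s": time; "joint_positions": joint angles; "joint_velocities": joint speeds; "joint_efforts": joint torques, N m; "position": TCP position; "tcp_rot": TCP orientation; "force": force on the tool from outside, world axes, zero at the start; "wrist_torque": the same for the moment, N m; "finger_gap": opening from 0.0 (shut) to 1.0 (fully open).
Only numpy, scipy, OpenCV 4.12 (cv2) and the standard library are available. Lean on these libraries where they do the work, as an engineer would, in place of code of your own. Each camera call takes 0.05 s, during which the arm holds its last target.

## Working session

There is one attempt and no reset: what is moved stays moved. The work goes in short steps, Python scripts to look and compute and a shell command to move; the robot and the scene stay as the last step left them, time stands still between calls to the robot, and variables do not carry over. Pictures are saved under pics/ and viewed, and the job is handed in when it is done.

```bash
ls; mkdir -p pics; python3 - <<'E'
from bench import *
import cv2,json
s=read_state();print(s);print(grip_point_offset if not callable(grip_point_offset) else grip_point_offset())
for n in["scene","side","wrist"]:
    print(n,get_calibration(n))
for n in["scene","side"]:
    p,d=camera(n);cv2.imwrite(f"pics/{n}0.png",p[:,:,::-1])
    import numpy as np;np.savez(f"{n}0.npz",p=p,d=d)
E
```

```text
pics
{'time_s': 0.0, 'joint_positions': array([-1.23561680e+00,  1.24507518e-01,  1.65166073e+00, -4.41254596e-05,
        1.36746452e+00, -8.26239655e-02]), 'joint_velocities': array([-0.00072093,  0.00027622,  0.00104887, -0.00034055, -0.00051731,
        0.00040059]), 'joint_efforts': array([ 1.10116805e-03, -4.17606747e+01, -3.59927773e+01,  7.75666069e-02,
        4.91853466e-02, -1.52086673e-04]), 'position': array([ 0.2634796 , -0.59351457,  0.21339331]), 'tcp_rot': array([-2.63282872e+00,  1.71177584e+00,  2.57390854e-03]), 'force': array([-0.07907211, -0.35755487,  0.47382277]), 'wrist_torque': array([ 0.00373522, -0.01062064, -0.06502397]), 'finger_gap': 0.9991039543819653}
-0.0188
scene {'fx': 495.68386812843056, 'fy': 495.68386812843056, 'cx': 322.5546699184233, 'cy': 242.04313323448537, 'k1': -0.005684073270910912, 'rvec': array([ 0.65126826,  2.47222775, -1.337287  ]), 'tvec': array([ 0.50330807, -0.12339207,  1.29052207])}
side {'fx': 615.5470070698912, 'fy': 615.5470070698912, 'cx': 327.67250575032324, 'cy': 238.62257906345647, 'k1': -0.19458723252308047, 'rvec': array([ 0.8775892 , -2.37155866,  1.23357926]), 'tvec': array([0.422609  , 0.25771765, 0.86673166])}
wrist {'fx': 337.63884928773086, 'fy': 337.63884928773086, 'cx': 319.0110022524215, 'cy': 242.32379670909538, 'k1': -0.026343330193728937, 'T_tool_cam': array([[ 9.99999725e-01,  2.09425701e-04, -7.12017696e-04,
         1.04627338e-03],
       [ 1.10083592e-05,  9.55071387e-01,  2.96375852e-01,
        -8.55166628e-02],
       [ 7.42096449e-04, -2.96375778e-01,  9.55071122e-01,
        -1.70794148e-01],
       [ 0.00000000e+00,  0.00000000e+00,  0.00000000e+00,
         1.00000000e+00]])}
```

View pics/scene0.png

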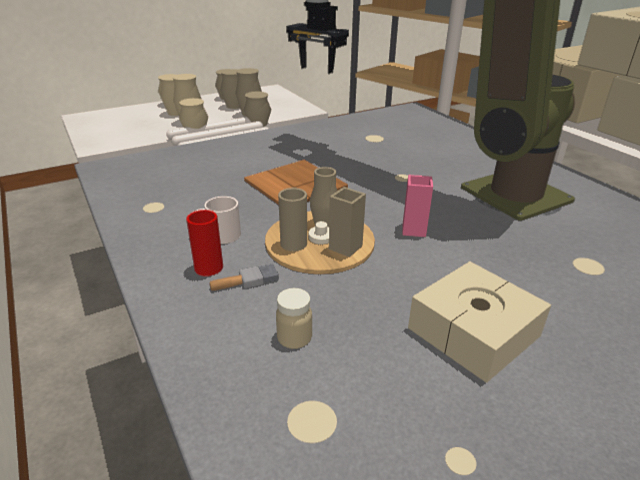

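View pics/side0.png

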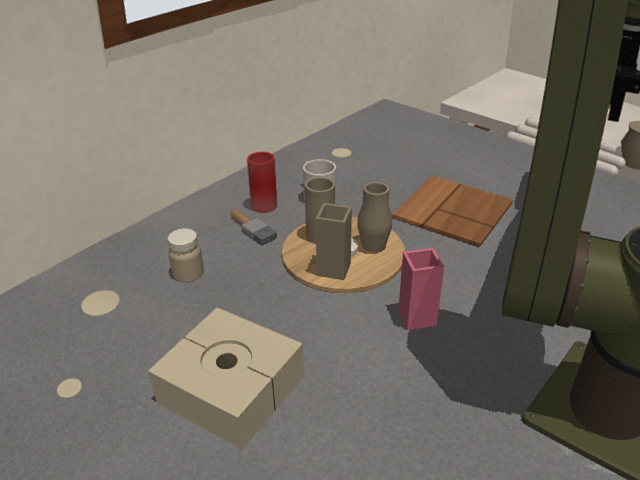

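The scene view shows the bat at about (320,240), with round (293,220), square (347,222) and belly (325,195) pots around the stopper (321,233). The board is at (297,182), the mould at (480,318), the pink decoy at (418,206) and the red one at (205,243). Next I'll fuse the depth into a top-down map.

```bash
cat > h.py <<'E'
import numpy as np,cv2
from bench import *
def K(c): return np.array([[c['fx'],0,c['cx']],[0,c['fy'],c['cy']],[0,0,1]])
def rays(c,uv):
    return cv2.undistortPoints(np.asarray(uv,float).reshape(-1,1,2),K(c),np.array([c['k1'],0,0,0,0.])).reshape(-1,2)
def pose(c,st=None):
    if 'rvec' in c:
        R=cv2.Rodrigues(c['rvec'])[0]; return R.T,-R.T@c['tvec']   # cam->world
    T=c['T_tool_cam'];R=cv2.Rodrigues(np.asarray(st['tcp_rot']))[0]
    return R@T[:3,:3],R@T[:3,3]+st['position']
def cloud(n,d,st=None):
    c=get_calibration(n);v,u=np.mgrid[0:480,0:640]
    r=rays(c,np.stack([u.ravel(),v.ravel()],1)).reshape(480,640,2)
    P=np.dstack([r*d[...,None],d]);R,t=pose(c,st)
    W=P@R.T+t; W[d<=0]=np.nan; return W
def proj(n,X,st=None):
    c=get_calibration(n);R,t=pose(c,st);Rt=R.T
    return cv2.projectPoints(np.asarray(X,float).reshape(-1,1,3),cv2.Rodrigues(Rt)[0],-Rt@t,K(c),np.array([c['k1'],0,0,0,0.]))[0].reshape(-1,2)
def topdown(W,p,x0,x1,y0,y1,res,zmin=-.02,zmax=.3):
    # rows: x decreasing downward ; cols: y decreasing rightward
    H=int((x1-x0)/res);Wd=int((y1-y0)/res);im=np.zeros((H,Wd,3),np.uint8);zz=np.full((H,Wd),np.nan)
    w=W.reshape(-1,3);q=p.reshape(-1,3);m=np.isfinite(w[:,0])&(w[:,2]>zmin)&(w[:,2]<zmax)
    w=w[m];q=q[m];o=np.argsort(w[:,2]);w=w[o];q=q[o]
    r=((x1-w[:,0])/res).astype(int);c=((y1-w[:,1])/res).astype(int);k=(r>=0)&(r<H)&(c>=0)&(c<Wd)
    im[r[k],c[k]]=q[k];zz[r[k],c[k]]=w[k,2];return im,zz
E
python3 - <<'E'
from h import *
Ws=[];ps=[]
for n in["scene","side"]:
    z=np.load(n+"0.npz");W=cloud(n,z['d']);Ws.append(W.reshape(-1,3));ps.append(z['p'].reshape(-1,3))
    m=W[...,2]; print(n,np.nanmedian(m))
    im,zz=topdown(W,z['p'],0.1,1.0,-.6,.5,.002)
    for g in np.arange(.1,1,.1): cv2.putText(im,f"{g:.1f}",(0,int((1-g)/.002)),0,.35,(255,255,0),1);cv2.line(im,(0,int((1-g)/.002)),(8,int((1-g)/.002)),(255,255,0))
    for g in np.arange(-.5,.5,.1): cv2.putText(im,f"{g:.1f}",(int((.5-g)/.002),10),0,.35,(255,255,0),1);cv2.line(im,(int((.5-g)/.002),0),(int((.5-g)/.002),5),(255,255,0))
    cv2.imwrite(f"pics/top_{n}.png",im[:,:,::-1])
E
```

```text
scene 0.0005358121750896894
side 0.0009174341520363227
```

View pics/top_scene.png

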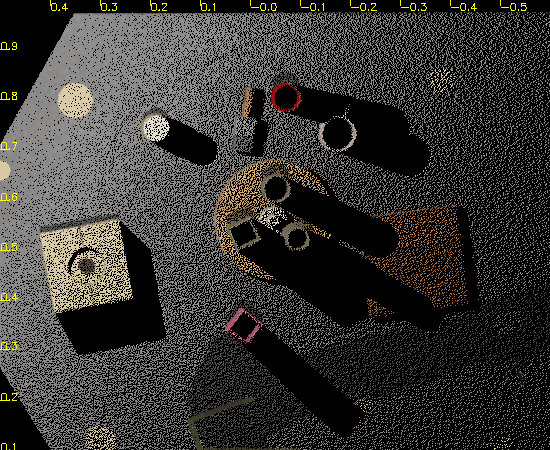

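View pics/top_side.png

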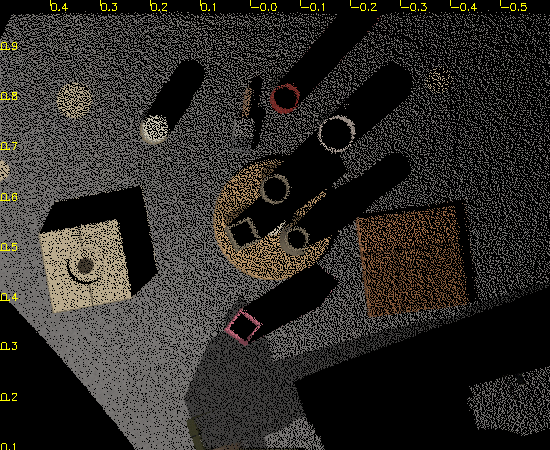

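The top-down maps are clean and all items are visible. Next I'll fit each one.

```bash
cat > fit.py <<'E'
from h import *
from scipy.optimize import least_squares
def fitcirc(P,r=None,c0=None):
    if c0 is None:c0=P.mean(0)
    if r is None:
        s=least_squares(lambda q:np.hypot(*(P-q[:2]).T)-q[2],[*c0,.03],loss='soft_l1',f_scale=.001);return s.x
    s=least_squares(lambda q:np.hypot(*(P-q[:2]).T)-r,c0,loss='soft_l1',f_scale=.001);return s.x
E
python3 - <<'E'
from fit import *
C={}
for n in["scene","side"]:
    z=np.load(n+"0.npz");w=cloud(n,z['d']).reshape(-1,3);q=z['p'].reshape(-1,3).astype(int)
    print(n)
    def sel(c,r,z0,z1): 
        m=(np.hypot(w[:,0]-c[0],w[:,1]-c[1])<r)&(w[:,2]>z0)&(w[:,2]<z1);return w[m],q[m]
    for nm,c,h,ro in[("round",(.62,-.028),.132,.029),("belly",(.525,-.068),.142,.024)]:
        p,_=sel(c,.04,h-.004,h+.004);print(nm,len(p),fitcirc(p[:,:2]),np.median(p[:,2]))
        # outer surface
        p,_=sel(c,.045,.115 if nm=="belly" else .04,h-.005);p=p
        d=np.hypot(*(p[:,:2]-np.array(c)).T);p=p[d>ro-.003] if nm=="round" else p[d>ro-.0025]
        print("  outer",len(p),fitcirc(p[:,:2],ro))
    for nm,c,h in[("square",(.53,.036),.137),("pink",(.345,.035),.127)]:
        p,_=sel(c,.05,h-.004,h+.004)
        if len(p)>5: print(nm,len(p),cv2.minAreaRect(p[:,:2].astype(np.float32)),np.median(p[:,2]))
    p,_=sel((.56,-.02),.03,.04,.052);print("knob",len(p),p[:,:2].mean(0) if len(p) else 0, fitcirc(p[:,:2]) if len(p)>5 else 0)
    p,_=sel((.465,.335),.12,.066,.074);print("mould",cv2.minAreaRect(p[:,:2].astype(np.float32)),np.median(p[:,2]))
    p,_=sel((.465,.335),.05,.058,.065);print("recessfloor",len(p),fitcirc(p[:,:2]),np.median(p[:,2]))
    p,c_=sel((.468,.335),.03,.05,.075);k=c_.sum(1)<250;print("spot",k.sum(),p[k,:2].mean(0))
    p,_=sel((.555,-.01),.14,.008,.016);hull=cv2.convexHull(p[:,:2].astype(np.float32)).reshape(-1,2);print("bat",fitcirc(hull),np.median(p[:,2]))
    p,_=sel((.48,-.30),.16,.009,.016);print("board",cv2.minAreaRect(p[:,:2].astype(np.float32)),np.median(p[:,2]))
    for nm,c,h in[("jar",(.74,.2),.08),("mug",(.73,-.16),.08),("red",(.8,-.06),.11)]:
        p,_=sel(c,.05,h-.005,h+.03);print(nm,fitcirc(p[:,:2]),p[:,2].max())
E
```

```text
scene
round 107 [ 0.6229262  -0.05131987  0.0258069 ] 0.13111443861575056
  outer 318 [ 0.62129207 -0.05138411]
belly 72 [ 0.52339862 -0.09392463  0.02115505] 0.14146905360306736
  outer 90 [ 0.52167365 -0.08918326]
square 206 ((0.5330207943916321, 0.012557700276374817), (0.056647635996341705, 0.054476648569107056), 25.120954513549805) 0.13626759148444953
pink 122 ((0.34609031677246094, 0.0112677700817585), (0.05781317129731178, 0.05209999904036522), 52.28037643432617) 0.12485811596638638
knob 78 [ 0.56128607 -0.02849387] [ 0.56027568 -0.01801127  0.02315075]
mould ((0.46781620383262634, 0.3266410231590271), (0.1646808236837387, 0.16167040169239044), 10.605666160583496) 0.07081334044538834
recessfloor 830 [0.46239359 0.32304349 0.02495451] 0.06283769319225663
spot 157 [0.46802468 0.32700865]
bat [ 0.56195314 -0.04243376  0.11544082] 0.012101640649936352
board ((0.47362208366394043, -0.29370856285095215), (0.20229186117649078, 0.27104443311691284), 8.45687484741211) 0.011978029063490048
jar [0.74554797 0.19109443 0.02026413] 0.08812427323262917
mug [ 0.73275575 -0.17470503  0.03354719
[... 509 characters left out ...]
148346, 0.056236039847135544), 52.742549896240234) 0.1248507468037775
knob 0 0 0
mould ((0.46803730726242065, 0.32873451709747314), (0.16412343084812164, 0.16373519599437714), 10.385290145874023) 0.06980171020756837
recessfloor 1361 [0.4725693  0.32607103 0.02551378] 0.061905003968492744
spot 250 [0.46770031 0.32923322]
bat [ 0.55642735 -0.04110563  0.11551602] 0.011939677141351746
board ((0.4726841151714325, -0.2864918112754822), (0.20153020322322845, 0.283448189496994), 7.3389668464660645) 0.012117942630351208
jar [0.74041247 0.19107927 0.02070243] 0.08776815690875084
mug [ 0.73187141 -0.17306597  0.03385248] 0.08457261591063159
red [ 0.80308243 -0.07013313  0.02591389] 0.12246881048409675
```

```bash
cat >> h.py <<'E'
def go(*targets,yaw=None):
    s=read_state();R=cv2.Rodrigues(s['tcp_rot'])[0];p=s['position']
    print('now',p.round(4),'yaw',np.degrees(np.arctan2(R[1,0],R[0,0])).round(2),'tilt',R[2].round(4),'t',round(s['time_s'],2),'gap',round(s['finger_gap'],3),'F',s['force'].round(1))
    for t in targets:
        t=np.array(t,float);print(t,'shift mm',((R.T@(t-p))*1000).round(1));p=t
E
python3 - <<'E'
from fit import *
for n in["scene","side"]:
    z=np.load(n+"0.npz");w=cloud(n,z['d']).reshape(-1,3)
    m=(w[:,2]>.009)&(w[:,2]<.016)&(w[:,1]<-.19)&(w[:,1]>-.47)&(w[:,0]>.33)&(w[:,0]<.63)
    p=w[m,:2]
    r=least_squares(lambda q:0,[0]) if 0 else None
    from scipy.spatial import cKDTree
    t=cKDTree(p);k=np.array([len(i)>8 for i in t.query_ball_point(p,.008)]);p=p[k]
    b=cv2.minAreaRect(p.astype(np.float32));print(n,b,cv2.boxPoints(b).round(3).tolist())
P=np.array([[.622,-.0507],[.5225,-.0932],[.5325,.0133]])
print(least_squares(lambda q:np.hypot(*(P-q).T)-.062,[.56,-.04]).x)
go((.5225,-.0932,.25))
E
```

```text
scene ((0.4806361794471741, -0.32338762283325195), (0.19685353338718414, 0.19955763220787048), 7.6106343269348145) [[0.3700000047683716, -0.23800000548362732], [0.3959999978542328, -0.4350000023841858], [0.5910000205039978, -0.4090000092983246], [0.5649999976158142, -0.210999995470047]]
side ((0.4772873520851135, -0.32361236214637756), (0.20120030641555786, 0.2056342512369156), 7.132481575012207) [[0.36500000953674316, -0.23399999737739563], [0.38999998569488525, -0.43799999356269836], [0.5899999737739563, -0.4129999876022339], [0.5640000104904175, -0.20900000631809235]]
[ 0.5598638  -0.04300128]
now [ 0.2635 -0.5936  0.2135] yaw -66.06 tilt [-1.8e-03 -1.0e-04 -1.0e+00] t 0.1 gap 0.998 F [ 0.6 -0.3 -0.5]
[ 0.5225 -0.0932  0.25  ] shift mm [-352.3 -439.7  -35.8]
```

```bash
python3 -m inch '[{"jaw":-1,"slide":[0,0,-0.03],"roll":-0.029},{"jaw":-1,"slide":[-0.034,-0.044,0],"roll":0},{"jaw":-1,"slide":[-0.034,-0.044,0],"roll":0},{"jaw":-1,"slide":[-0.034,-0.044,0],"roll":0},{"jaw":-1,"slide":[-0.034,-0.044,0],"roll":0},{"jaw":-1,"slide":[-0.034,-0.044,0],"roll":0},{"jaw":-1,"slide":[-0.034,-0.044,0],"roll":0},{"jaw":-1,"slide":[-0.034,-0.044,0],"roll":0},{"jaw":-1,"slide":[-0.034,-0.044,0],"roll":0},{"jaw":-1,"slide":[-0.034,-0.044,0],"roll":0},{"jaw":-1,"slide":[0,0,0],"roll":0},{"jaw":-1,"slide":[0,0,0],"roll":0}]' 40
python3 - <<'E'
from h import *
go((.5225,-.0932,.25),(.5225,-.0932,.105))
s=read_state();p,d=camera("wrist");cv2.imwrite("pics/w1.png",p[:,:,::-1]);np.savez("w1.npz",p=p,d=d,position=s['position'],tcp_rot=s['tcp_rot'])
E
```

```text
time_s: 1.6
position: [0.4883, -0.1472, 0.2442]
tcp_rot: [2.658, -1.673, -0.001]
force: [0.1, 0.1, 0.4]
finger_gap: 1.001
now [ 0.4883 -0.1472  0.2442] yaw -64.37 tilt [-2.e-04  1.e-03 -1.e+00] t 1.6 gap 1.001 F [0.1 0.1 0.4]
[ 0.5225 -0.0932  0.25  ] shift mm [-33.8 -54.2  -5.8]
[ 0.5225 -0.0932  0.105 ] shift mm [ 0.00e+00 -1.00e-01  1.45e+02]
```

View pics/w1.png

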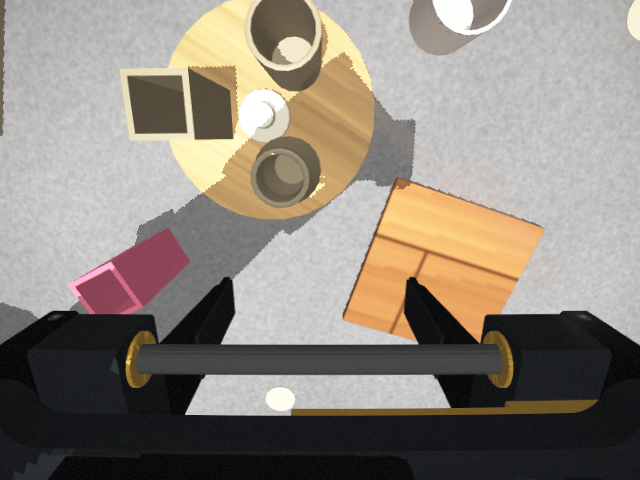

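The wrist view shows the square pot aligned with the image axes at (157,104), belly at (282,177), round at (284,32), stopper at (264,115) and the board at (450,260). I'll re-measure from it.

```bash
python3 - <<'E'
from fit import *
z=np.load("w1.npz");w=cloud("wrist",z['d'],z).reshape(-1,3)
def sel(c,r,z0,z1):
    m=(np.hypot(w[:,0]-c[0],w[:,1]-c[1])<r)&(w[:,2]>z0)&(w[:,2]<z1);return w[m]
for nm,c,h in[("round",(.622,-.05),.132),("belly",(.5225,-.093),.142)]:
    p=sel(c,.045,h-.005,h+.006);print(nm,len(p),fitcirc(p[:,:2]),np.median(p[:,2]))
p=sel((.5325,.0133),.05,.131,.143);print("sq",cv2.minAreaRect(p[:,:2].astype(np.float32)))
p=sel((.56,-.043),.025,.041,.052);print("knob",len(p),cv2.minEnclosingCircle(p[:,:2].astype(np.float32)),p[:,2].mean())
p=sel((.56,-.043),.035,.02,.052);print("disc",len(p),cv2.minEnclosingCircle(p[:,:2].astype(np.float32)))
m=(w[:,2]>.008)&(w[:,2]<.017)&(w[:,1]<-.19)&(w[:,0]>.33)
p=w[m,:2];b=cv2.minAreaRect(p.astype(np.float32));print("board",b)
p=sel((.56,-.043),.14,.008,.017);hull=cv2.convexHull(p[:,:2].astype(np.float32)).reshape(-1,2);print("bat",fitcirc(hull))
E
```

```text
round 1358 [ 0.62345806 -0.05385756  0.02605908] 0.13230221962317767
belly 1123 [ 0.5246     -0.09645106  0.0212696 ] 0.14245767377050406
sq ((0.5342100262641907, 0.012211430817842484), (0.052306659519672394, 0.054115600883960724), 25.068754196166992)
knob 505 ((0.560219943523407, -0.04755131155252457), 0.012929561547935009) 0.04641806815101992
disc 2159 ((0.5589284896850586, -0.041887298226356506), 0.03365098685026169)
board ((0.5766176581382751, -0.3116941452026367), (0.39563843607902527, 0.2038581669330597), 8.348161697387695)
bat [ 0.56204758 -0.04930587  0.11924662]
```

```bash
python3 -m inch '[{"jaw":-1,"slide":[-0.016,-0.028,0],"roll":0},{"jaw":-1,"slide":[-0.016,-0.028,0],"roll":0},{"jaw":-1,"slide":[0,0,0],"roll":0},{"jaw":-1,"slide":[0,0,0],"roll":0}]' 40
python3 - <<'E'
from h import *
go((.5236,-.095,.245),(.5236,-.095,.108))
E
```

```text
time_s: 2.15
position: [0.5248, -0.0953, 0.2445]
tcp_rot: [2.656, -1.676, -0.0]
force: [0.1, -0.1, 0.3]
finger_gap: 0.997
now [ 0.5248 -0.0953  0.2445] yaw -64.49 tilt [ 1.e-04  7.e-04 -1.e+00] t 2.15 gap 0.997 F [ 0.1 -0.1  0.3]
[ 0.5236 -0.095   0.245 ] shift mm [-0.8  0.9 -0.5]
[ 0.5236 -0.095   0.108 ] shift mm [-0.00e+00 -1.00e-01  1.37e+02]
```

```bash
python3 -m inch '[{"jaw":-1,"slide":[-0.001,0.001,0.045],"roll":0},{"jaw":-1,"slide":[0,0,0.045],"roll":0},{"jaw":-1,"slide":[0,0,0.035],"roll":0},{"jaw":-1,"slide":[0,0,0.011],"roll":0},{"jaw":-1,"slide":[0,0,0],"roll":0},{"jaw":0,"slide":[0,0,0],"roll":0},{"jaw":0,"slide":[0,0,0],"roll":0},{"jaw":0.3,"slide":[0,0,0],"roll":0},{"jaw":0.5,"slide":[0,0,0],"roll":0},{"jaw":0.5,"slide":[0,0,0],"roll":0},{"jaw":0.5,"slide":[0,0,0],"roll":0},{"jaw":0.5,"slide":[0,0,0],"roll":0}]' 30
python3 - <<'E'
from h import *
go((.428,-.381,.108))
E
```

```text
time_s: 3.65
position: [0.524, -0.0935, 0.1087]
tcp_rot: [-2.658, 1.674, -0.0]
force: [-0.9, -0.2, -0.7]
finger_gap: 0.504
now [ 0.524  -0.0935  0.1087] yaw -64.4 tilt [ 1.e-04 -1.e-04 -1.e+00] t 3.65 gap 0.504 F [-0.9 -0.2 -0.7]
[ 0.428 -0.381  0.108] shift mm [217.8 210.8   0.7]
```

```bash
python3 -m inch '[{"jaw":0.5,"slide":[0,0,-0.02],"roll":0},{"jaw":0.5,"slide":[0,0,-0.04],"roll":0},{"jaw":0.5,"slide":[0.02,0.02,0],"roll":0},{"jaw":0.5,"slide":[0.031,0.03,0],"roll":0},{"jaw":0.5,"slide":[0.031,0.03,0],"roll":0},{"jaw":0.5,"slide":[0.031,0.03,0],"roll":0},{"jaw":0.5,"slide":[0.031,0.03,0],"roll":0},{"jaw":0.5,"slide":[0.031,0.03,0],"roll":0},{"jaw":0.5,"slide":[0.031,0.03,0],"roll":0},{"jaw":0.5,"slide":[0.012,0.01,0],"roll":0},{"jaw":0.5,"slide":[0,0,0],"roll":0},{"jaw":0.5,"slide":[0,0,0],"roll":0}]'
python3 - <<'E'
from h import *
go((.428,-.381,.108))
E
```

```text
time_s: 5.15
position: [0.4291, -0.3797, 0.1687]
tcp_rot: [-2.659, 1.672, 0.001]
force: [-0.8, 0.1, -3.3]
finger_gap: 0.508
now [ 0.4291 -0.3797  0.1687] yaw -64.35 tilt [-8.e-04 -4.e-04 -1.e+00] t 5.15 gap 0.508 F [-0.8  0.1 -3.3]
[ 0.428 -0.381  0.108] shift mm [ 0.7  1.6 60.7]
```

```bash
python3 -m inch '[{"jaw":0.5,"slide":[0,0,0.03],"roll":0},{"jaw":0.5,"slide":[0,0,0.022],"roll":0},{"jaw":0.5,"slide":[0,0,0.005],"roll":0},{"jaw":0.5,"slide":[0,0,0.003],"roll":0},{"jaw":0.5,"slide":[0,0,0],"roll":0},{"jaw":0.5,"slide":[0,0,0],"roll":0}]'
python3 - <<'E'
from h import *
go()
E
```

```text
time_s: 5.9
position: [0.4293, -0.3813, 0.1098]
tcp_rot: [2.658, -1.674, 0.003]
force: [-0.4, -0.7, -2.2]
finger_gap: 0.509
now [ 0.4293 -0.3813  0.1098] yaw -64.4 tilt [ 1.7e-03 -5.0e-04 -1.0e+00] t 5.9 gap 0.509 F [-0.4 -0.7 -2.2]
```

```bash
python3 -m inch '[{"jaw":0.5,"slide":[0,0,0.001],"roll":0},{"jaw":0.5,"slide":[0,0,0],"roll":0},{"jaw":0.4,"slide":[0,0,0],"roll":0},{"jaw":0.0,"slide":[0,0,0],"roll":0},{"jaw":-0.2,"slide":[0,0,0],"roll":0},{"jaw":-0.7,"slide":[0,0,0],"roll":0},{"jaw":-1,"slide":[0,0,0],"roll":0}]'
python3 - <<'E'
from h import *
go((.533,.0127,.26))
E
```

```text
time_s: 6.78
position: [0.4285, -0.3806, 0.1071]
tcp_rot: [-2.658, 1.674, 0.001]
force: [0.2, -0.1, -0.3]
finger_gap: 0.755
now [ 0.4285 -0.3806  0.1071] yaw -64.4 tilt [-9.e-04  3.e-04 -1.e+00] t 6.78 gap 0.755 F [ 0.2 -0.1 -0.3]
[0.533  0.0127 0.26  ] shift mm [-309.6 -264.1 -152.7]
```

```bash
python3 -m inch '[{"jaw":-1,"slide":[0,0,-0.03],"roll":0},{"jaw":-1,"slide":[0,0,-0.05],"roll":0},{"jaw":-1,"slide":[0,0,-0.06],"roll":0},{"jaw":-1,"slide":[-0.039,-0.033,0],"roll":0},{"jaw":-1,"slide":[-0.039,-0.033,0],"roll":0},{"jaw":-1,"slide":[-0.039,-0.033,0],"roll":0},{"jaw":-1,"slide":[-0.039,-0.033,0],"roll":0},{"jaw":-1,"slide":[-0.039,-0.033,0],"roll":0},{"jaw":-1,"slide":[-0.039,-0.033,0],"roll":0},{"jaw":-1,"slide":[-0.039,-0.033,0],"roll":0},{"jaw":-1,"slide":[-0.037,-0.033,0],"roll":0},{"jaw":-1,"slide":[0,0,0],"roll":0}]'
python3 -m inch '[{"jaw":-1,"slide":[0,0,0],"roll":0},{"jaw":-1,"slide":[0,0,0],"roll":0}]'
python3 - <<'E'
from h import *
go((.533,.0127,.24),(.533,.0127,.088))
E
```

```text
time_s: 8.28
position: [0.533, 0.0155, 0.2472]
tcp_rot: [2.662, -1.668, -0.001]
force: [-0.0, -0.2, -1.5]
finger_gap: 1.005
time_s: 8.52
position: [0.5327, 0.0117, 0.2475]
tcp_rot: [2.657, -1.676, -0.0]
force: [0.3, 0.9, 0.8]
finger_gap: 0.999
now [0.5327 0.0117 0.2475] yaw -64.49 tilt [ 1.e-04  3.e-04 -1.e+00] t 8.53 gap 0.999 F [0.3 0.9 0.8]
[0.533  0.0127 0.24  ] shift mm [-0.8 -0.7  7.5]
[0.533  0.0127 0.088 ] shift mm [ -0.  -0. 152.]
```

```bash
python3 -m inch '[{"jaw":-1,"slide":[-0.001,-0.001,0.05],"roll":0},{"jaw":-1,"slide":[0,0,0.05],"roll":0},{"jaw":-1,"slide":[0,0,0.044],"roll":0},{"jaw":-1,"slide":[0,0,0.015],"roll":0},{"jaw":-1,"slide":[0,0,0],"roll":0},{"jaw":-0.1,"slide":[0,0,0],"roll":0},{"jaw":-0.1,"slide":[0,0,0],"roll":0},{"jaw":0.2,"slide":[0,0,0],"roll":0},{"jaw":0.4,"slide":[0,0,0],"roll":0},{"jaw":0.4,"slide":[0,0,0],"roll":0},{"jaw":0.4,"slide":[0,0,0],"roll":0},{"jaw":0.4,"slide":[0,0,0],"roll":0}]' 30
python3 - <<'E'
from h import *
go((.533,.0127,.25),(.471,-.264,.25))
E
```

```text
time_s: 10.02
position: [0.5336, 0.0141, 0.0888]
tcp_rot: [-2.658, 1.674, -0.001]
force: [0.1, -0.6, 1.1]
finger_gap: 0.546
now [0.5336 0.0141 0.0888] yaw -64.4 tilt [ 3.e-04 -3.e-04 -1.e+00] t 10.03 gap 0.546 F [ 0.1 -0.6  1.1]
[0.533  0.0127 0.25  ] shift mm [   1.1    1.1 -161.2]
[ 0.471 -0.264  0.25 ] shift mm [222.7 175.5   0. ]
```

```bash
python3 -m inch '[{"jaw":0.4,"slide":[0,0,-0.02],"roll":0},{"jaw":0.4,"slide":[0,0,-0.05],"roll":0},{"jaw":0.4,"slide":[0.02,0.02,0],"roll":0},{"jaw":0.4,"slide":[0.032,0.025,0],"roll":0},{"jaw":0.4,"slide":[0.032,0.025,0],"roll":0},{"jaw":0.4,"slide":[0.032,0.025,0],"roll":0},{"jaw":0.4,"slide":[0.032,0.025,0],"roll":0},{"jaw":0.4,"slide":[0.032,0.025,0],"roll":0},{"jaw":0.4,"slide":[0.032,0.025,0],"roll":0},{"jaw":0.4,"slide":[0.011,0.006,0],"roll":0},{"jaw":0.4,"slide":[0,0,0],"roll":0},{"jaw":0.4,"slide":[0,0,0],"roll":0}]'
python3 -m inch '[{"jaw":0.4,"slide":[0,0,0.035],"roll":0},{"jaw":0.4,"slide":[0,0,0.027],"roll":0},{"jaw":0.4,"slide":[0,0,0.005],"roll":0},{"jaw":0.4,"slide":[0,0,0.003],"roll":0},{"jaw":0.4,"slide":[0,0,0.001],"roll":0},{"jaw":0.4,"slide":[0,0,0],"roll":0},{"jaw":0.4,"slide":[0,0,0],"roll":0}]'
python3 - <<'E'
from h import *
go()
E
```

```text
time_s: 11.52
position: [0.4712, -0.2619, 0.1587]
tcp_rot: [-2.659, 1.672, 0.001]
force: [0.5, -0.8, -1.4]
finger_gap: 0.546
time_s: 12.4
position: [0.4718, -0.2634, 0.0889]
tcp_rot: [-2.658, 1.674, -0.003]
force: [0.6, 0.3, 0.4]
finger_gap: 0.543
now [ 0.4718 -0.2634  0.0889] yaw -64.41 tilt [ 0.0017 -0.0014 -1.    ] t 12.4 gap 0.543 F [0.6 0.3 0.4]
```

Now I'll release, rise, and go to the round pot at (.6228,-.0523).

```bash
python3 -m inch '[{"jaw":0.3,"slide":[0,0,0],"roll":0},{"jaw":0.0,"slide":[0,0,0],"roll":0},{"jaw":-0.5,"slide":[0,0,0],"roll":0},{"jaw":-0.9,"slide":[0,0,0],"roll":0},{"jaw":-0.9,"slide":[0,0,0],"roll":0},{"jaw":-0.9,"slide":[0,0,-0.03],"roll":0},{"jaw":-0.9,"slide":[0,0,-0.06],"roll":0},{"jaw":-0.9,"slide":[0,0,-0.06],"roll":0},{"jaw":-0.9,"slide":[0,0,0],"roll":0}]'
python3 - <<'E'
from h import *
go((.6228,-.0523,.24),(.6228,-.0523,.088))
E
```

```text
time_s: 13.52
position: [0.4737, -0.2649, 0.2446]
tcp_rot: [2.658, -1.674, 0.019]
force: [0.7, -0.0, -0.6]
finger_gap: 0.952
now [ 0.4737 -0.2649  0.2446] yaw -64.4 tilt [ 0.0105 -0.0058 -0.9999] t 13.53 gap 0.952 F [ 0.7 -0.  -0.6]
[ 0.6228 -0.0523  0.24  ] shift mm [-127.3 -226.3    4.6]
[ 0.6228 -0.0523  0.088 ] shift mm [ -1.6   0.9 152. ]
```

```bash
python3 -m inch '[{"jaw":-1,"slide":[-0.026,-0.046,0],"roll":0},{"jaw":-1,"slide":[-0.026,-0.046,0],"roll":0},{"jaw":-1,"slide":[-0.026,-0.046,0],"roll":0},{"jaw":-1,"slide":[-0.026,-0.046,0],"roll":0},{"jaw":-1,"slide":[-0.024,-0.043,0],"roll":0},{"jaw":-1,"slide":[0,0,0],"roll":0},{"jaw":-1,"slide":[0,0,0],"roll":0},{"jaw":-1,"slide":[0,0,0],"roll":0}]'
python3 - <<'E'
from h import *
go((.6228,-.0523,.24),(.6228,-.0523,.088))
E
```

```text
time_s: 14.52
position: [0.6197, -0.0506, 0.2372]
tcp_rot: [2.657, -1.676, -0.001]
force: [-0.6, 1.1, -0.0]
finger_gap: 1.003
now [ 0.6197 -0.0506  0.2372] yaw -64.48 tilt [-2.e-04  8.e-04 -1.e+00] t 14.53 gap 1.003 F [-0.6  1.1 -0. ]
[ 0.6228 -0.0523  0.24  ] shift mm [ 2.9 -2.  -2.8]
[ 0.6228 -0.0523  0.088 ] shift mm [ 0.00e+00 -1.00e-01  1.52e+02]
```

```bash
python3 -m inch '[{"jaw":-1,"slide":[0.003,-0.002,0.05],"roll":0},{"jaw":-1,"slide":[0,0,0.05],"roll":0},{"jaw":-1,"slide":[0,0,0.039],"roll":0},{"jaw":-1,"slide":[0,0,0.01],"roll":0},{"jaw":-1,"slide":[0,0,0],"roll":0},{"jaw":-0.2,"slide":[0,0,0],"roll":0},{"jaw":-0.2,"slide":[0,0,0],"roll":0},{"jaw":0.1,"slide":[0,0,0],"roll":0},{"jaw":0.3,"slide":[0,0,0],"roll":0},{"jaw":0.3,"slide":[0,0,0],"roll":0},{"jaw":0.3,"slide":[0,0,0],"roll":0},{"jaw":0.3,"slide":[0,0,0],"roll":0}]' 30
python3 - <<'E'
from h import *
go((.543,-.3656,.088))
E
```

```text
time_s: 16.02
position: [0.6237, -0.0514, 0.089]
tcp_rot: [-2.658, 1.674, -0.001]
force: [-0.9, 0.4, 1.6]
finger_gap: 0.605
now [ 0.6237 -0.0514  0.089 ] yaw -64.4 tilt [ 2.e-04 -4.e-04 -1.e+00] t 16.02 gap 0.605 F [-0.9  0.4  1.6]
[ 0.543  -0.3656  0.088 ] shift mm [248.5 208.6   1. ]
```

```bash
python3 -m inch '[{"jaw":0.3,"slide":[0,0,-0.02],"roll":0},{"jaw":0.3,"slide":[0,0,-0.05],"roll":0},{"jaw":0.3,"slide":[0.018,0.016,0],"roll":0},{"jaw":0.3,"slide":[0.033,0.028,0],"roll":0},{"jaw":0.3,"slide":[0.033,0.028,0],"roll":0},{"jaw":0.3,"slide":[0.033,0.028,0],"roll":0},{"jaw":0.3,"slide":[0.033,0.028,0],"roll":0},{"jaw":0.3,"slide":[0.033,0.028,0],"roll":0},{"jaw":0.3,"slide":[0.033,0.028,0],"roll":0},{"jaw":0.3,"slide":[0.033,0.025,0],"roll":0},{"jaw":0.3,"slide":[0,0,0],"roll":0},{"jaw":0.3,"slide":[0,0,0],"roll":0}]'
python3 -m inch '[{"jaw":0.3,"slide":[0,0,0.035],"roll":0},{"jaw":0.3,"slide":[0,0,0.027],"roll":0},{"jaw":0.3,"slide":[0,0,0.005],"roll":0},{"jaw":0.3,"slide":[0,0,0.003],"roll":0},{"jaw":0.3,"slide":[0,0,0.001],"roll":0},{"jaw":0.3,"slide":[0,0,0],"roll":0},{"jaw":0.3,"slide":[0,0,0],"roll":0}]'
python3 - <<'E'
from h import *
go()
E
```

```text
time_s: 17.52
position: [0.5425, -0.3658, 0.1589]
tcp_rot: [-2.658, 1.674, 0.001]
force: [0.2, -0.1, -2.2]
finger_gap: 0.605
time_s: 18.4
position: [0.5434, -0.3666, 0.0891]
tcp_rot: [-2.658, 1.674, -0.003]
force: [1.2, 0.3, 2.7]
finger_gap: 0.609
now [ 0.5434 -0.3666  0.0891] yaw -64.41 tilt [ 0.0018 -0.0013 -1.    ] t 18.4 gap 0.609 F [1.2 0.3 2.7]
```

```bash
python3 -m inch '[{"jaw":0.2,"slide":[0,0,0],"roll":0},{"jaw":0.0,"slide":[0,0,0],"roll":0},{"jaw":-0.5,"slide":[0,0,0],"roll":0},{"jaw":-0.9,"slide":[0,0,0],"roll":0},{"jaw":-0.9,"slide":[0,0,0],"roll":0},{"jaw":-0.9,"slide":[0,0,-0.03],"roll":0},{"jaw":-0.9,"slide":[0,0,-0.06],"roll":0},{"jaw":-0.9,"slide":[0,0,-0.06],"roll":0},{"jaw":-0.9,"slide":[-0.03,-0.03,0],"roll":0},{"jaw":-0.9,"slide":[-0.04,-0.04,0],"roll":0},{"jaw":-0.9,"slide":[0,0,0],"roll":0},{"jaw":-0.9,"slide":[0,0,0],"roll":0}]'
python3 -m inch '[{"jaw":-0.5,"slide":[0,0,0],"roll":0},{"jaw":-0.5,"slide":[0,0,0],"roll":0}]'
python3 - <<'E'
from fit import *
s=read_state();p,d=camera("wrist");cv2.imwrite("pics/w2.png",p[:,:,::-1]);np.savez("w2.npz",p=p,d=d,position=s['position'],tcp_rot=s['tcp_rot'])
p2,d2=camera("scene");cv2.imwrite("pics/s2.png",p2[:,:,::-1]);np.savez("s2.npz",p=p2,d=d2)
for n,dd in(("wrist",d),("scene",d2)):
    w=cloud(n,dd,s).reshape(-1,3)
    def sel(c,r,z0,z1):
        m=(np.hypot(w[:,0]-c[0],w[:,1]-c[1])<r)&(w[:,2]>z0)&(w[:,2]<z1);return w[m]
    q=sel((.56,-.045),.03,.041,.052)[:,:2].astype(np.float32)
    if len(q)>5:print(n,"knob",len(q),cv2.minEnclosingCircle(q))
    q=sel((.56,-.045),.045,.022,.031)[:,:2].astype(np.float32)
    if len(q)>5:print(n,"disc",len(q),cv2.minEnclosingCircle(q))
go((.559,-.0445,.15))
E
```

```text
time_s: 19.9
position: [0.5753, -0.2729, 0.2373]
tcp_rot: [2.658, -1.673, -0.001]
force: [-0.9, 0.2, -0.4]
finger_gap: 0.951
time_s: 20.15
position: [0.5751, -0.2738, 0.2374]
tcp_rot: [2.657, -1.676, -0.001]
force: [0.8, -0.8, 0.4]
finger_gap: 0.795
wrist knob 554 ((0.5603592395782471, -0.0473315566778183), 0.013661843724548817)
wrist disc 1458 ((0.5602209568023682, -0.047343529760837555), 0.028588952496647835)
scene knob 80 ((0.5593641400337219, -0.044727619737386703), 0.013835404068231583)
scene disc 223 ((0.5595981478691101, -0.04574235901236534), 0.029171595349907875)
now [ 0.5752 -0.2736  0.2375] yaw -64.47 tilt [-1.e-04  1.e-04 -1.e+00] t 20.25 gap 0.76 F [-0.8 -0.2  0. ]
[ 0.559  -0.0445  0.15  ] shift mm [-213.7  -84.1   87.5]
```

View pics/w2.png

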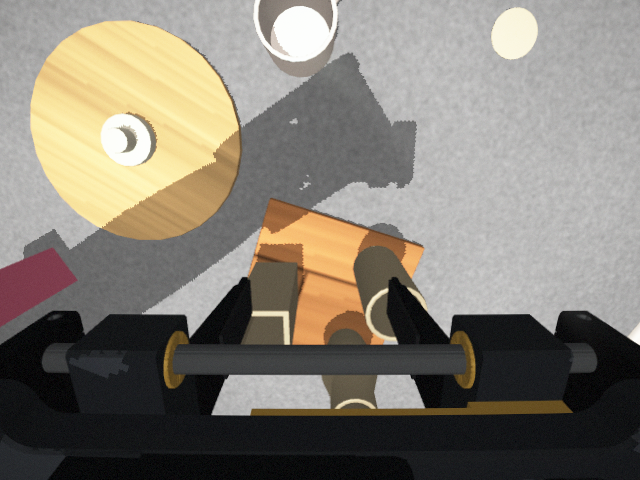

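View pics/s2.png

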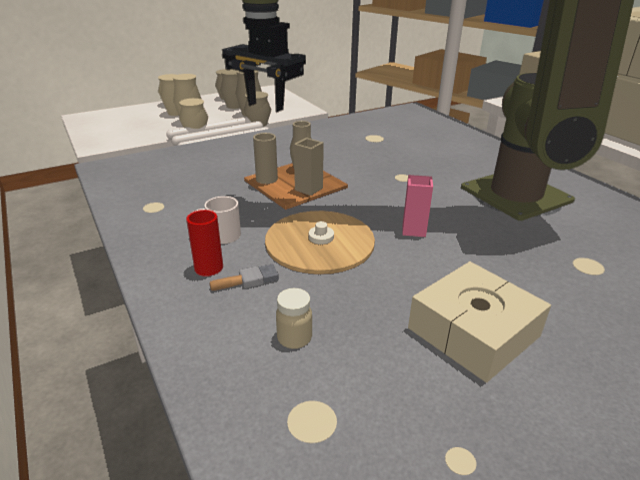

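All three pots stand on the board (scene: 265,158; 301,145; 308,168), and the stopper is free at (321,233).

```bash
python3 -m inch '[{"jaw":-0.3,"slide":[-0.042,-0.017,0],"roll":0},{"jaw":-0.3,"slide":[-0.042,-0.017,0],"roll":0},{"jaw":-0.3,"slide":[-0.043,-0.017,0],"roll":0},{"jaw":-0.3,"slide":[-0.043,-0.017,0.02],"roll":0},{"jaw":-0.3,"slide":[-0.042,-0.0165,0.03],"roll":0},{"jaw":-0.3,"slide":[0,0,0.04],"roll":0},{"jaw":-0.3,"slide":[0,0,0.04],"roll":0},{"jaw":-0.3,"slide":[0,0,0],"roll":0},{"jaw":-0.3,"slide":[0,0,0],"roll":0},{"jaw":-0.3,"slide":[0,0,0],"roll":0}]'
python3 - <<'E'
from h import *
go((.560,-.046,.03))
E
```

```text
time_s: 21.5
position: [0.5618, -0.0457, 0.1103]
tcp_rot: [-2.657, 1.674, -0.006]
force: [0.1, 0.2, 0.2]
finger_gap: 0.651
now [ 0.5618 -0.0457  0.1103] yaw -64.43 tilt [ 0.0025 -0.0034 -1.    ] t 21.5 gap 0.651 F [0.1 0.2 0.2]
[ 0.56  -0.046  0.03 ] shift mm [-0.7  2.  80.3]
```

```bash
python3 -m inch '[{"jaw":-0.3,"slide":[-0.001,0.002,0.04],"roll":0},{"jaw":-0.3,"slide":[0,0,0.03],"roll":0},{"jaw":-0.3,"slide":[0,0,0.01],"roll":0},{"jaw":-0.3,"slide":[0,0,0],"roll":0},{"jaw":0.2,"slide":[0,0,0],"roll":0},{"jaw":0.2,"slide":[0,0,0],"roll":0},{"jaw":0.6,"slide":[0,0,0],"roll":0},{"jaw":0.8,"slide":[0,0,0],"roll":0},{"jaw":0.8,"slide":[0,0,0],"roll":0},{"jaw":0.8,"slide":[0,0,0],"roll":0}]' 20
python3 - <<'E'
from h import *
go((.560,-.046,.15),(.468,.328,.15),(.468,.328,.082))
E
```

```text
time_s: 22.75
position: [0.5582, -0.0453, 0.028]
tcp_rot: [-2.658, 1.674, -0.001]
force: [-0.9, 0.2, 2.6]
finger_gap: 0.269
now [ 0.5582 -0.0453  0.028 ] yaw -64.4 tilt [ 5.e-04 -4.e-04 -1.e+00] t 22.75 gap 0.269 F [-0.9  0.2  2.6]
[ 0.56  -0.046  0.15 ] shift mm [   1.5   -1.4 -122. ]
[0.468 0.328 0.15 ] shift mm [-3.77e+02 -7.86e+01 -2.00e-01]
[0.468 0.328 0.082] shift mm [-0.  0. 68.]
```

```bash
python3 -m inch '[{"jaw":0.8,"slide":[0,0,-0.03],"roll":0},{"jaw":0.8,"slide":[0,0,-0.05],"roll":0},{"jaw":0.8,"slide":[-0.02,-0.004,-0.03],"roll":0},{"jaw":0.8,"slide":[-0.045,-0.01,0],"roll":0},{"jaw":0.8,"slide":[-0.045,-0.01,0],"roll":0},{"jaw":0.8,"slide":[-0.045,-0.01,0],"roll":0},{"jaw":0.8,"slide":[-0.045,-0.01,0],"roll":0},{"jaw":0.8,"slide":[-0.045,-0.01,0],"roll":0},{"jaw":0.8,"slide":[-0.045,-0.01,0],"roll":0},{"jaw":0.8,"slide":[-0.045,-0.01,0],"roll":0},{"jaw":0.8,"slide":[-0.04,-0.006,0],"roll":0},{"jaw":0.8,"slide":[0,0,0],"roll":0}]'
python3 -m inch '[{"jaw":0.8,"slide":[0,0,0],"roll":0},{"jaw":0.8,"slide":[0,0,0],"roll":0}]'
python3 - <<'E'
from h import *
go((.468,.328,.078))
s=read_state();p,d=camera("wrist");cv2.imwrite("pics/w3.png",p[:,:,::-1])
E
```

```text
time_s: 24.25
position: [0.4666, 0.3295, 0.1369]
tcp_rot: [2.661, -1.669, -0.002]
force: [-0.5, -1.0, -1.6]
finger_gap: 0.272
time_s: 24.5
position: [0.4682, 0.3266, 0.1374]
tcp_rot: [2.657, -1.676, -0.0]
force: [-0.7, -0.1, -0.2]
finger_gap: 0.273
now [0.4682 0.3266 0.1374] yaw -64.48 tilt [ 2.e-04  6.e-04 -1.e+00] t 24.5 gap 0.273 F [-0.7 -0.1 -0.2]
[0.468 0.328 0.078] shift mm [-1.4 -0.5 59.4]
```

View pics/w3.png

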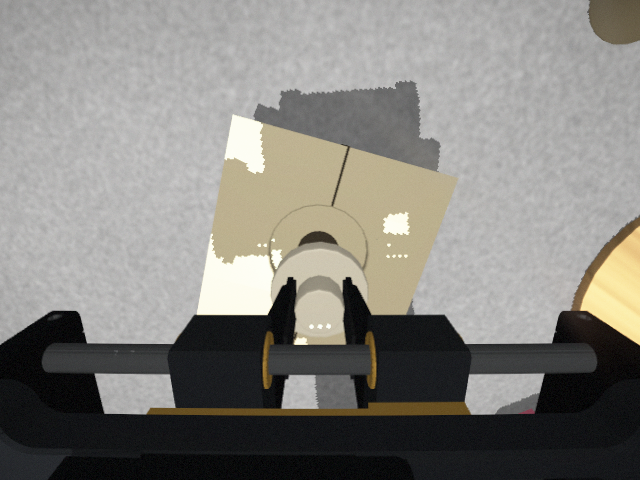

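The stopper hangs from its knob (319,285), centred across the recess (318,245), so I'll lower it.

```bash
python3 -m inch '[{"jaw":0.8,"slide":[-0.001,0,0.03],"roll":0},{"jaw":0.8,"slide":[0,0,0.02],"roll":0},{"jaw":0.8,"slide":[0,0,0.005],"roll":0},{"jaw":0.8,"slide":[0,0,0.002],"roll":0},{"jaw":0.8,"slide":[0,0,0.001],"roll":0},{"jaw":0.8,"slide":[0,0,0],"roll":0},{"jaw":0.8,"slide":[0,0,0],"roll":0}]'
python3 - <<'E'
from h import *
go()
E
```

```text
time_s: 25.42
position: [0.4679, 0.3288, 0.0803]
tcp_rot: [-2.658, 1.673, -0.001]
force: [-0.3, 0.3, -1.5]
finger_gap: 0.269
now [0.4679 0.3288 0.0803] yaw -64.4 tilt [-1.0e-04 -1.1e-03 -1.0e+00] t 25.43 gap 0.269 F [-0.3  0.3 -1.5]
```

```bash
python3 -m inch '[{"jaw":0.8,"slide":[0,0,0.001],"roll":0},{"jaw":0.8,"slide":[0,0,0.001],"roll":0},{"jaw":0.8,"slide":[0,0,0],"roll":0},{"jaw":0.8,"slide":[0,0,0],"roll":0}]'
```

```text
time_s: 25.92
position: [0.4676, 0.3287, 0.078]
tcp_rot: [-2.658, 1.674, -0.0]
force: [-1.5, -0.9, 2.9]
finger_gap: 0.268
```

```bash
python3 -m inch '[{"jaw":0.4,"slide":[0,0,0],"roll":0},{"jaw":0.2,"slide":[0,0,0],"roll":0},{"jaw":0,"slide":[0,0,0],"roll":0},{"jaw":0,"slide":[0,0,0],"roll":0},{"jaw":0,"slide":[0,0,-0.03],"roll":0},{"jaw":0,"slide":[0,0,-0.05],"roll":0},{"jaw":-0.5,"slide":[0,0,-0.06],"roll":0},{"jaw":-1,"slide":[0,0,-0.02],"roll":0},{"jaw":-1,"slide":[0,0,0],"roll":0},{"jaw":-1,"slide":[0,0,0],"roll":0}]'
python3 - <<'E'
from fit import *
s=read_state();p,d=camera("wrist");cv2.imwrite("pics/w4.png",p[:,:,::-1]);np.savez("w4.npz",p=p,d=d,position=s['position'],tcp_rot=s['tcp_rot'])
p2,d2=camera("side");cv2.imwrite("pics/side4.png",cv2.resize(p2[280:460,130:330,::-1],None,fx=3,fy=3));
for n,dd in(("wrist",d),("side",d2)):
    w=cloud(n,dd,s).reshape(-1,3)
    q=w[(np.hypot(w[:,0]-.468,w[:,1]-.328)<.035)&(w[:,2]>.0725)&(w[:,2]<.081)];print(n,len(q),np.median(q[:,2]),cv2.minEnclosingCircle(q[:,:2].astype(np.float32)))
    q=q[:,:3]; A=np.c_[q[:,:2],np.ones(len(q))];print(np.linalg.lstsq(A,q[:,2],rcond=None)[0])
go((.5434,-.3666,.23),(.5434,-.3666,.088))
E
```

```text
time_s: 27.18
position: [0.4665, 0.3279, 0.2348]
tcp_rot: [2.655, -1.672, -0.003]
force: [-0.8, 0.1, -0.8]
finger_gap: 0.863
wrist 1704 0.07678914697487321 ((0.4689682126045227, 0.32774484157562256), 0.028101572766900063)
[-0.00637877 -0.00158925  0.08028804]
side 606 0.07580437517443933 ((0.46451884508132935, 0.33008527755737305), 0.028438225388526917)
[0.00959066 0.0032274  0.07035101]
now [0.4664 0.3279 0.2345] yaw -64.4 tilt [ 4.e-04  5.e-03 -1.e+00] t 27.27 gap 0.948 F [-0.3  0.1  0.6]
[ 0.5434 -0.3666  0.23  ] shift mm [659.6 230.6   5.9]
[ 0.5434 -0.3666  0.088 ] shift mm [-1.00e-01 -7.00e-01  1.42e+02]
```

View pics/w4.png

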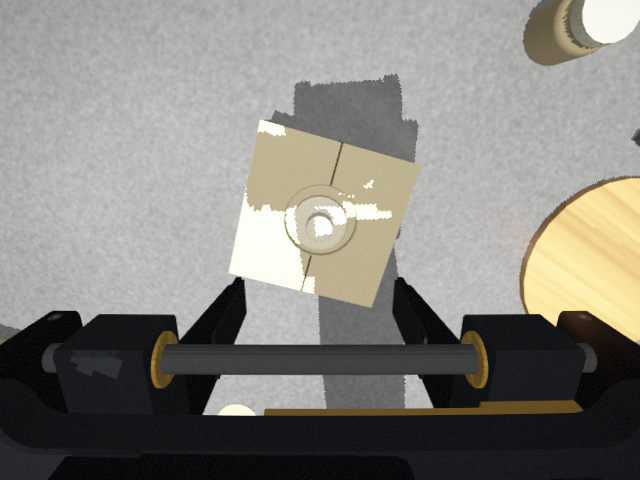

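View pics/side4.png

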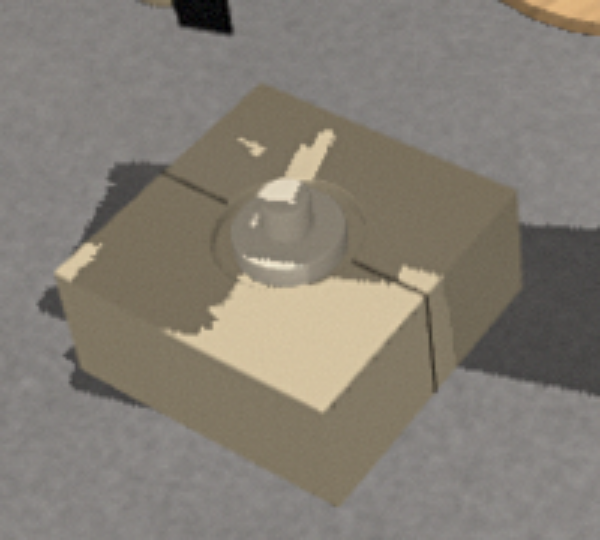

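The stopper sits flat in the recess (disc top at 76 mm, tilt under 1°). Next the round pot goes back.

```bash
python3 -m inch '[{"jaw":-0.9,"slide":[0.03,0.01,0],"roll":0},{"jaw":-0.9,"slide":[0.042,0.015,0],"roll":0},{"jaw":-0.9,"slide":[0.042,0.015,0],"roll":0},{"jaw":-0.9,"slide":[0.042,0.015,0],"roll":0},{"jaw":-0.9,"slide":[0.042,0.015,0],"roll":0},{"jaw":-0.9,"slide":[0.042,0.015,0],"roll":0},{"jaw":-0.9,"slide":[0.042,0.015,0],"roll":0},{"jaw":-0.9,"slide":[0.042,0.015,0],"roll":0},{"jaw":-0.9,"slide":[0.042,0.015,0],"roll":0},{"jaw":-0.9,"slide":[0.042,0.015,0],"roll":0},{"jaw":-0.9,"slide":[0.042,0.015,0],"roll":0},{"jaw":-0.9,"slide":[0.042,0.015,0],"roll":0}]' 30
python3 -m inch '[{"jaw":-0.9,"slide":[0.042,0.015,0],"roll":0},{"jaw":-0.9,"slide":[0.042,0.015,0],"roll":0},{"jaw":-0.9,"slide":[0.042,0.015,0],"roll":0},{"jaw":-0.9,"slide":[0.04,0.013,0],"roll":0},{"jaw":-0.9,"slide":[0,0,0],"roll":0},{"jaw":-0.9,"slide":[0,0,0],"roll":0},{"jaw":-0.9,"slide":[0,0,0],"roll":0},{"jaw":-0.9,"slide":[0,0,0],"roll":0}]'
python3 - <<'E'
from h import *
go((.5432,-.3663,.23),(.5432,-.3663,.088))
E
```

```text
time_s: 28.78
position: [0.5216, -0.1919, 0.2355]
tcp_rot: [2.658, -1.674, -0.005]
force: [0.9, 0.5, -0.3]
finger_gap: 0.95
time_s: 29.78
position: [0.5418, -0.3645, 0.2378]
tcp_rot: [-2.659, 1.673, -0.0]
force: [-0.0, 0.5, 0.4]
finger_gap: 0.948
now [ 0.5418 -0.3645  0.2378] yaw -64.33 tilt [ 1.e-04 -1.e-04 -1.e+00] t 29.77 gap 0.948 F [-0.   0.5  0.4]
[ 0.5432 -0.3663  0.23  ] shift mm [ 2.2 -0.4  7.8]
[ 0.5432 -0.3663  0.088 ] shift mm [ -0.   0. 142.]
```

```bash
python3 -m inch '[{"jaw":-0.9,"slide":[0.002,0,0.05],"roll":0},{"jaw":-0.9,"slide":[0,0,0.05],"roll":0},{"jaw":-0.9,"slide":[0,0,0.04],"roll":0},{"jaw":-0.9,"slide":[0,0,0.009],"roll":0},{"jaw":-0.9,"slide":[0,0,0],"roll":0},{"jaw":-0.2,"slide":[0,0,0],"roll":0},{"jaw":-0.2,"slide":[0,0,0],"roll":0},{"jaw":0.1,"slide":[0,0,0],"roll":0},{"jaw":0.3,"slide":[0,0,0],"roll":0},{"jaw":0.3,"slide":[0,0,0],"roll":0},{"jaw":0.3,"slide":[0,0,0],"roll":0},{"jaw":0.3,"slide":[0,0,0],"roll":0}]' 30
python3 - <<'E'
from h import *
go((.6232,-.0520,.088))
E
```

```text
time_s: 31.28
position: [0.5428, -0.3676, 0.0892]
tcp_rot: [2.658, -1.674, 0.001]
force: [-1.0, 0.2, 3.4]
finger_gap: 0.611
now [ 0.5428 -0.3676  0.0892] yaw -64.4 tilt [ 7.e-04 -3.e-04 -1.e+00] t 31.27 gap 0.611 F [-1.   0.2  3.4]
[ 0.6232 -0.052   0.088 ] shift mm [-249.9 -208.8    1.1]
```

```bash
python3 -m inch '[{"jaw":0.3,"slide":[0,0,-0.02],"roll":0},{"jaw":0.3,"slide":[0,0,-0.05],"roll":0},{"jaw":0.3,"slide":[-0.0185,-0.016,0],"roll":0},{"jaw":0.3,"slide":[-0.033,-0.028,0],"roll":0},{"jaw":0.3,"slide":[-0.033,-0.028,0],"roll":0},{"jaw":0.3,"slide":[-0.033,-0.028,0],"roll":0},{"jaw":0.3,"slide":[-0.033,-0.028,0],"roll":0},{"jaw":0.3,"slide":[-0.033,-0.028,0],"roll":0},{"jaw":0.3,"slide":[-0.033,-0.028,0],"roll":0},{"jaw":0.3,"slide":[-0.033,-0.025,0],"roll":0},{"jaw":0.3,"slide":[0,0,0],"roll":0},{"jaw":0.3,"slide":[0,0,0],"roll":0}]'
python3 -m inch '[{"jaw":0.3,"slide":[0,0,0],"roll":0},{"jaw":0.3,"slide":[0,0,0],"roll":0}]'
python3 - <<'E'
from h import *
go((.6234,-.0518,.088))
E
```

```text
time_s: 32.78
position: [0.6225, -0.0517, 0.1578]
tcp_rot: [2.658, -1.673, -0.002]
force: [1.1, 0.2, -2.1]
finger_gap: 0.606
time_s: 33.02
position: [0.623, -0.0529, 0.1585]
tcp_rot: [2.657, -1.676, -0.0]
force: [0.0, -0.3, -0.5]
finger_gap: 0.602
now [ 0.623  -0.0529  0.1585] yaw -64.48 tilt [-1.e-04  3.e-04 -1.e+00] t 33.02 gap 0.602 F [ 0.  -0.3 -0.5]
[ 0.6234 -0.0518  0.088 ] shift mm [-0.9 -0.8 70.5]
```

```bash
python3 -m inch '[{"jaw":0.3,"slide":[-0.001,-0.0005,0.035],"roll":0},{"jaw":0.3,"slide":[0,0,0.027],"roll":0},{"jaw":0.3,"slide":[0,0,0.005],"roll":0},{"jaw":0.3,"slide":[0,0,0.003],"roll":0},{"jaw":0.3,"slide":[0,0,0.001],"roll":0},{"jaw":0.3,"slide":[0,0,0],"roll":0},{"jaw":0.3,"slide":[0,0,0],"roll":0}]'
python3 - <<'E'
from h import *
go()
E
```

```text
time_s: 33.9
position: [0.6243, -0.0513, 0.0893]
tcp_rot: [-2.658, 1.674, -0.004]
force: [-0.5, -1.1, 2.5]
finger_gap: 0.609
now [ 0.6243 -0.0513  0.0893] yaw -64.4 tilt [ 0.0018 -0.0019 -1.    ] t 33.9 gap 0.609 F [-0.5 -1.1  2.5]
```

Within 1 mm of the pick pose. I'll release and go to the square pot.

```bash
python3 -m inch '[{"jaw":0.2,"slide":[0,0,0],"roll":0},{"jaw":0.0,"slide":[0,0,0],"roll":0},{"jaw":-0.5,"slide":[0,0,0],"roll":0},{"jaw":-0.9,"slide":[0,0,0],"roll":0},{"jaw":-0.9,"slide":[0,0,0],"roll":0},{"jaw":-0.9,"slide":[0,0,-0.03],"roll":0},{"jaw":-0.9,"slide":[0,0,-0.06],"roll":0},{"jaw":-0.9,"slide":[0,0,-0.06],"roll":0},{"jaw":-0.9,"slide":[0,0,0],"roll":0},{"jaw":-0.9,"slide":[0,0,0],"roll":0}]'
python3 -m inch '[{"jaw":-0.9,"slide":[0.026,0.046,0],"roll":0},{"jaw":-0.9,"slide":[0.026,0.046,0],"roll":0},{"jaw":-0.9,"slide":[0.026,0.046,0],"roll":0},{"jaw":-0.9,"slide":[0.026,0.046,0],"roll":0},{"jaw":-0.9,"slide":[0.02,0.043,0],"roll":0},{"jaw":-0.9,"slide":[0,0,0],"roll":0},{"jaw":-0.9,"slide":[0,0,0],"roll":0},{"jaw":-0.9,"slide":[0,0,0],"roll":0}]'
python3 - <<'E'
from h import *
go((.4716,-.2636,.24),(.4716,-.2636,.088))
E
```

```text
time_s: 35.15
position: [0.623, -0.0508, 0.2371]
tcp_rot: [2.658, -1.674, -0.001]
force: [0.1, 0.5, -0.7]
finger_gap: 0.95
time_s: 36.15
position: [0.4726, -0.2597, 0.2367]
tcp_rot: [-2.659, 1.672, 0.002]
force: [-0.3, -0.3, 0.4]
finger_gap: 0.952
now [ 0.4726 -0.2597  0.2367] yaw -64.31 tilt [-1.5e-03  5.0e-04 -1.0e+00] t 36.15 gap 0.952 F [-0.3 -0.3  0.4]
[ 0.4716 -0.2636  0.24  ] shift mm [ 3.1  2.6 -3.3]
[ 0.4716 -0.2636  0.088 ] shift mm [ 2.00e-01 -1.00e-01  1.52e+02]
```

```bash
python3 -m inch '[{"jaw":-0.9,"slide":[0.003,0.0025,0.04],"roll":0},{"jaw":-0.9,"slide":[0,0,0.05],"roll":0},{"jaw":-0.9,"slide":[0,0,0.045],"roll":0},{"jaw":-0.9,"slide":[0,0,0.013],"roll":0},{"jaw":-0.9,"slide":[0,0,0],"roll":0},{"jaw":-0.1,"slide":[0,0,0],"roll":0},{"jaw":-0.1,"slide":[0,0,0],"roll":0},{"jaw":0.2,"slide":[0,0,0],"roll":0},{"jaw":0.4,"slide":[0,0,0],"roll":0},{"jaw":0.4,"slide":[0,0,0],"roll":0},{"jaw":0.4,"slide":[0,0,0],"roll":0},{"jaw":0.4,"slide":[0,0,0],"roll":0}]' 30
python3 - <<'E'
from h import *
go((.5333,.0137,.088))
E
```

```text
time_s: 37.65
position: [0.4713, -0.2646, 0.09]
tcp_rot: [-2.658, 1.674, -0.0]
force: [-1.8, 0.2, 3.6]
finger_gap: 0.544
now [ 0.4713 -0.2646  0.09  ] yaw -64.4 tilt [ 1.e-04 -1.e-04 -1.e+00] t 37.65 gap 0.544 F [-1.8  0.2  3.6]
[0.5333 0.0137 0.088 ] shift mm [-224.2 -176.2    2. ]
```

```bash
python3 -m inch '[{"jaw":0.4,"slide":[0,0,-0.02],"roll":0},{"jaw":0.4,"slide":[0,0,-0.05],"roll":0},{"jaw":0.4,"slide":[-0.02,-0.02,0],"roll":0},{"jaw":0.4,"slide":[-0.032,-0.025,0],"roll":0},{"jaw":0.4,"slide":[-0.032,-0.025,0],"roll":0},{"jaw":0.4,"slide":[-0.032,-0.025,0],"roll":0},{"jaw":0.4,"slide":[-0.032,-0.025,0],"roll":0},{"jaw":0.4,"slide":[-0.032,-0.025,0],"roll":0},{"jaw":0.4,"slide":[-0.032,-0.025,0],"roll":0},{"jaw":0.4,"slide":[-0.012,-0.006,0],"roll":0},{"jaw":0.4,"slide":[0,0,0],"roll":0},{"jaw":0.4,"slide":[0,0,0],"roll":0}]'
python3 -m inch '[{"jaw":0.4,"slide":[0,0,0],"roll":0},{"jaw":0.4,"slide":[0,0,0],"roll":0}]'
python3 - <<'E'
from h import *
go((.5333,.0137,.088))
E
```

```text
time_s: 39.15
position: [0.533, 0.0125, 0.1597]
tcp_rot: [2.657, -1.675, 0.0]
force: [-0.1, 0.7, -1.8]
finger_gap: 0.542
time_s: 39.4
position: [0.5331, 0.0127, 0.1597]
tcp_rot: [2.657, -1.676, -0.0]
force: [0.7, -0.1, -1.7]
finger_gap: 0.546
now [0.5331 0.0127 0.1597] yaw -64.48 tilt [ 0.e+00  1.e-04 -1.e+00] t 39.4 gap 0.546 F [ 0.7 -0.1 -1.7]
[0.5333 0.0137 0.088 ] shift mm [-0.8 -0.7 71.7]
```

```bash
python3 -m inch '[{"jaw":0.4,"slide":[-0.0005,-0.0005,0.035],"roll":0},{"jaw":0.4,"slide":[0,0,0.027],"roll":0},{"jaw":0.4,"slide":[0,0,0.005],"roll":0},{"jaw":0.4,"slide":[0,0,0.003],"roll":0},{"jaw":0.4,"slide":[0,0,0.002],"roll":0},{"jaw":0.4,"slide":[0,0,0],"roll":0},{"jaw":0.4,"slide":[0,0,0],"roll":0}]'
python3 - <<'E'
from h import *
go()
E
```

```text
time_s: 40.28
position: [0.5345, 0.014, 0.0899]
tcp_rot: [-2.658, 1.673, -0.004]
force: [-3.9, -0.1, 6.3]
finger_gap: 0.541
now [0.5345 0.014  0.0899] yaw -64.39 tilt [ 0.0014 -0.0021 -1.    ] t 40.27 gap 0.541 F [-3.9 -0.1  6.3]
```

```bash
python3 -m inch '[{"jaw":0.3,"slide":[0,0,-0.001],"roll":0},{"jaw":0.0,"slide":[0,0,0],"roll":0},{"jaw":-0.5,"slide":[0,0,0],"roll":0},{"jaw":-0.9,"slide":[0,0,0],"roll":0},{"jaw":-0.9,"slide":[0,0,0],"roll":0},{"jaw":-0.9,"slide":[0,0,-0.03],"roll":0},{"jaw":-0.9,"slide":[0,0,-0.06],"roll":0},{"jaw":-0.9,"slide":[0,0,-0.06],"roll":0},{"jaw":-0.9,"slide":[0,0,0],"roll":0},{"jaw":-0.9,"slide":[0,0,0],"roll":0}]'
python3 -m inch '[{"jaw":-0.9,"slide":[0.039,0.033,0],"roll":0},{"jaw":-0.9,"slide":[0.039,0.033,0],"roll":0},{"jaw":-0.9,"slide":[0.039,0.033,0],"roll":0},{"jaw":-0.9,"slide":[0.039,0.033,0],"roll":0},{"jaw":-0.9,"slide":[0.039,0.033,0],"roll":0},{"jaw":-0.9,"slide":[0.039,0.033,0],"roll":0},{"jaw":-0.9,"slide":[0.039,0.033,0],"roll":0},{"jaw":-0.9,"slide":[0.037,0.033,0],"roll":0},{"jaw":-0.9,"slide":[0,0,0],"roll":0},{"jaw":-0.9,"slide":[0,0,0],"roll":0},{"jaw":-0.9,"slide":[0,0,0],"roll":0}]'
python3 - <<'E'
from h import *
go((.4288,-.3809,.24),(.4288,-.3809,.108))
E
```

```text
time_s: 41.52
position: [0.5332, 0.0142, 0.2382]
tcp_rot: [2.658, -1.674, -0.0]
force: [-0.3, 0.1, -0.2]
finger_gap: 0.951
time_s: 42.9
position: [0.4294, -0.3781, 0.2377]
tcp_rot: [-2.659, 1.672, 0.002]
force: [0.0, -0.1, -0.6]
finger_gap: 0.948
now [ 0.4294 -0.3781  0.2377] yaw -64.32 tilt [-1.6e-03  2.0e-04 -1.0e+00] t 42.9 gap 0.948 F [ 0.  -0.1 -0.6]
[ 0.4288 -0.3809  0.24  ] shift mm [ 2.2  1.8 -2.3]
[ 0.4288 -0.3809  0.108 ] shift mm [  0.2  -0.  132. ]
```

```bash
python3 -m inch '[{"jaw":-0.9,"slide":[0.002,0.0015,0.04],"roll":0},{"jaw":-0.9,"slide":[0,0,0.045],"roll":0},{"jaw":-0.9,"slide":[0,0,0.033],"roll":0},{"jaw":-0.9,"slide":[0,0,0.011],"roll":0},{"jaw":-0.9,"slide":[0,0,0],"roll":0},{"jaw":-0.1,"slide":[0,0,0],"roll":0},{"jaw":-0.1,"slide":[0,0,0],"roll":0},{"jaw":0.2,"slide":[0,0,0],"roll":0},{"jaw":0.5,"slide":[0,0,0],"roll":0},{"jaw":0.5,"slide":[0,0,0],"roll":0},{"jaw":0.5,"slide":[0,0,0],"roll":0},{"jaw":0.5,"slide":[0,0,0],"roll":0}]' 30
python3 - <<'E'
from h import *
go((.5240,-.0940,.108))
E
```

```text
time_s: 44.4
position: [0.4288, -0.3822, 0.1098]
tcp_rot: [2.658, -1.674, 0.001]
force: [0.1, -1.1, 1.0]
finger_gap: 0.505
now [ 0.4288 -0.3822  0.1098] yaw -64.4 tilt [ 5.e-04 -0.e+00 -1.e+00] t 44.4 gap 0.505 F [ 0.1 -1.1  1. ]
[ 0.524 -0.094  0.108] shift mm [-218.8 -210.3    1.7]
```

```bash
python3 -m inch '[{"jaw":0.5,"slide":[0,0,-0.02],"roll":0},{"jaw":0.5,"slide":[0,0,-0.04],"roll":0},{"jaw":0.5,"slide":[-0.02,-0.02,0],"roll":0},{"jaw":0.5,"slide":[-0.031,-0.03,0],"roll":0},{"jaw":0.5,"slide":[-0.031,-0.03,0],"roll":0},{"jaw":0.5,"slide":[-0.031,-0.03,0],"roll":0},{"jaw":0.5,"slide":[-0.031,-0.03,0],"roll":0},{"jaw":0.5,"slide":[-0.031,-0.03,0],"roll":0},{"jaw":0.5,"slide":[-0.031,-0.03,0],"roll":0},{"jaw":0.5,"slide":[-0.0125,-0.01,0],"roll":0},{"jaw":0.5,"slide":[0,0,0],"roll":0},{"jaw":0.5,"slide":[0,0,0],"roll":0}]'
python3 -m inch '[{"jaw":0.5,"slide":[0,0,0],"roll":0},{"jaw":0.5,"slide":[0,0,0],"roll":0}]'
python3 - <<'E'
from h import *
go((.5240,-.0942,.108))
E
```

```text
time_s: 45.9
position: [0.5234, -0.0951, 0.1698]
tcp_rot: [2.657, -1.675, 0.0]
force: [-0.2, 0.2, -3.2]
finger_gap: 0.505
time_s: 46.15
position: [0.5235, -0.095, 0.1696]
tcp_rot: [2.657, -1.676, -0.0]
force: [0.9, 0.0, -2.7]
finger_gap: 0.507
now [ 0.5235 -0.095   0.1696] yaw -64.48 tilt [-0.e+00  2.e-04 -1.e+00] t 46.15 gap 0.507 F [ 0.9  0.  -2.7]
[ 0.524  -0.0942  0.108 ] shift mm [-0.5 -0.8 61.6]
```

```bash
python3 -m inch '[{"jaw":0.5,"slide":[-0.0005,-0.0005,0.03],"roll":0},{"jaw":0.5,"slide":[0,0,0.022],"roll":0},{"jaw":0.5,"slide":[0,0,0.005],"roll":0},{"jaw":0.5,"slide":[0,0,0.003],"roll":0},{"jaw":0.5,"slide":[0,0,0.001],"roll":0},{"jaw":0.5,"slide":[0,0,0],"roll":0},{"jaw":0.5,"slide":[0,0,0],"roll":0}]'
python3 - <<'E'
from h import *
go()
E
```

```text
time_s: 47.02
position: [0.5247, -0.0937, 0.1098]
tcp_rot: [-2.658, 1.674, -0.003]
force: [-1.4, -0.1, 1.0]
finger_gap: 0.504
now [ 0.5247 -0.0937  0.1098] yaw -64.39 tilt [ 0.0014 -0.0014 -1.    ] t 47.02 gap 0.504 F [-1.4 -0.1  1. ]
```

```bash
python3 -m inch '[{"jaw":0.4,"slide":[0,0,0],"roll":0},{"jaw":0.0,"slide":[0,0,0],"roll":0},{"jaw":-0.4,"slide":[0,0,0],"roll":0},{"jaw":-0.9,"slide":[0,0,0],"roll":0},{"jaw":-0.9,"slide":[0,0,0],"roll":0},{"jaw":-0.9,"slide":[0,0,-0.03],"roll":0},{"jaw":-0.9,"slide":[0,0,-0.06],"roll":0},{"jaw":-0.9,"slide":[0,0,-0.06],"roll":0},{"jaw":-0.9,"slide":[0.03,0.03,0],"roll":0},{"jaw":-0.9,"slide":[0.04,0.04,0],"roll":0},{"jaw":-0.9,"slide":[0.04,0.04,0],"roll":0},{"jaw":-0.9,"slide":[0.04,0.04,0],"roll":0}]'
python3 -m inch '[{"jaw":-0.9,"slide":[0.04,0.04,0],"roll":0},{"jaw":-0.9,"slide":[0.04,0.04,0],"roll":0},{"jaw":-0.9,"slide":[0.04,0.04,0],"roll":0},{"jaw":-0.9,"slide":[0.04,0.02,0],"roll":0},{"jaw":-0.9,"slide":[0.04,0.02,0],"roll":0},{"jaw":-0.9,"slide":[0,0,0],"roll":0},{"jaw":-0.9,"slide":[0,0,0],"roll":0}]'
python3 - <<'E'
from fit import *
for n in["scene","side"]:
    p,d=camera(n);cv2.imwrite(f"pics/{n}9.png",p[:,:,::-1]);z=np.load(n+"0.npz")
    for tag,dd in(("before",z['d']),("after",d)):
        w=cloud(n,dd).reshape(-1,3)
        def sel(c,r,z0,z1):
            m=(np.hypot(w[:,0]-c[0],w[:,1]-c[1])<r)&(w[:,2]>z0)&(w[:,2]<z1);return w[m]
        o=[]
        for c,h in[((.622,-.05),.132),((.5225,-.093),.142)]:
            q=sel(c,.04,h-.004,h+.004);o+=[fitcirc(q[:,:2])[:2].round(4)]
        q=sel((.5325,.0133),.05,.133,.141);b=cv2.minAreaRect(q[:,:2].astype(np.float32));o+=[np.round(b[0],4),round(b[2],1)]
        print(n,tag,*o)
go()
E
```

```text
time_s: 48.52
position: [0.4527, -0.295, 0.2585]
tcp_rot: [-2.659, 1.674, -0.0]
force: [1.0, -0.6, 0.1]
finger_gap: 0.945
time_s: 49.4
position: [0.3956, -0.5425, 0.258]
tcp_rot: [-2.658, 1.674, 0.002]
force: [-0.0, 0.5, -0.3]
finger_gap: 0.95
scene before [ 0.623  -0.0519] [ 0.5232 -0.0943] [0.5332 0.0122] 25.1
scene after [ 0.6239 -0.0503] [ 0.5242 -0.0937] [0.5337 0.014 ] 24.8
side before [ 0.6213 -0.0503] [ 0.5214 -0.0929] [0.5318 0.014 ] 26.1
side after [ 0.6223 -0.0489] [ 0.5221 -0.0924] [0.5334 0.0157] 25.2
now [ 0.3959 -0.542   0.2587] yaw -64.34 tilt [-2.e-04 -2.e-04 -1.e+00] t 49.5 gap 0.951 F [-0.3  0.4  0.5]
```

View pics/scene9.png

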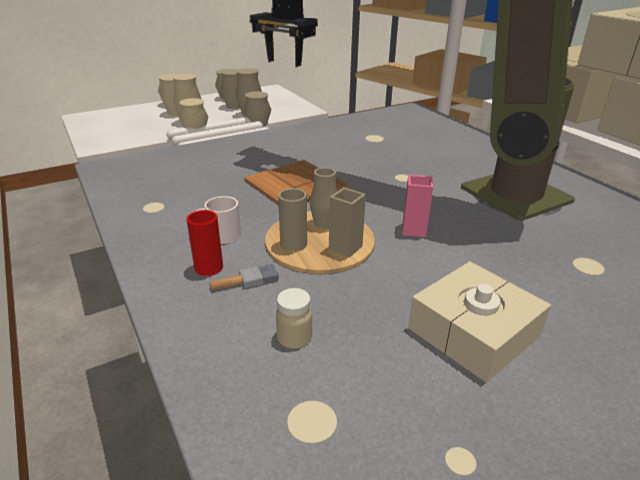

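View pics/side9.png

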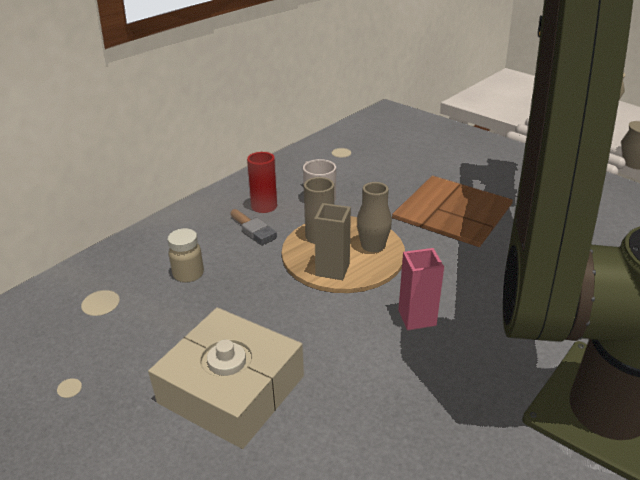

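Both views match the start, with pots (scene) at (293,220), (325,198) and (347,222), within about 2 mm. The stopper sits flat in the mould at (483,298), the board is empty and the bystanders are unmoved.

```bash
python3 -c "
from bench import *
print(job_done())"
```

```text
the job is handed in; nothing more can be done
None
```

The job is done and handed in at about 49.5 s of the 147 s allowed. I moved all three pots to the plank board and set the stopper in the mould recess. I then stood the round, square and belly pots back on the bat, in that order.

Last checks, taken with both fixed cameras unless noted:
- **Pots:** all three stand upright, each within about 2.5 mm of its starting position.
- **Stopper:** it lay flat in the recess when measured just after I released it. The top of its disc was at 76 mm, as expected, with under 1° of tilt. The final pictures show it still in place.
- **Bystanders:** the jar, mug, brush and both look-alikes look unmoved in the final pictures; I did not measure them again.
- **Forces:** the largest force component I read, between moves, was about 6 N.

No check failed. The cameras disagreed with each other by up to 4 mm on absolute positions, so I compared before and after within the same camera.

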